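# Sort the leftover parts into the bench trays

## Robot

A 6-joint arm with a two-finger parallel gripper is mounted at the origin on the work surface. World frame = base frame: x ahead of the robot, y to its left, z up, the work surface at z = 0. Lengths are in m, angles in degrees, forces in N, time in s.
With the tool pointing down it reaches from about 0.4 to 0.825 m from the base axis. Payload 7 kg.
Tool frame: the origin (TCP) lies midway between the tips of the shut fingers; the grasp point (between the pads) lies 19 mm behind it; z points along the fingers, y is the line along which they close (so a half turn about z gives the same grasp; the last joint's range is limited). The gripper opens to 88 mm and grips with 3 to 60 N. Pads are 19 mm wide; open, the fingers measure 130 mm over their backs; the gripper's body (78 mm by 193 mm) begins 47 mm behind the grasp point.
Start: joints at [93.054, 20.546, 0.682, 0, -70.136, -16.507], TCP at [0.157, 0.656, 0.227] pointing down, gripper open.
Joint ranges: [-176.03, 176.03], [-82.01, 121.73], [-58.28, 71.71], [-173.87, 95.51], [-174.79, -0.11], [-173.66, 173.66]. Speed limits (degrees/s): [136.94, 136.94, 172.46, 180, 180, 180].

## Interface

Orientations are given as [roll, pitch, yaw] about the fixed x, y, z axes, in that order (R = Rz(yaw) Ry(pitch) Rx(roll)).
In Python, from plant import ctrl gives the robot as it stands. The module is installed in compiled form; this text tells all that it offers.
- The arm moves only by the tool play_rows, never from a script. Its argument "commands" is a list that holds one entry, the list of rows, each a list of 7 numbers: the turn, a rotation vector about the tool's x, y, z in rad, then the shift along the tool's x, y, z in cm, then the finger opening in cm, from 0 to 8.76. In form: [[[ax, ay, az, x, y, z, grip], ...]]. A call has 1 to 8 rows; each row is the pose to reach, as a shift and turn from the pose commanded when the call began, along the tool's axes at that moment; what a row does not reach only later rows make up. A row lasts 1/12 s, in which the tool goes at most 41.7 mm and 7.16 degrees, less where a joint would pass 70% of its speed; a pose out of reach is approached as far as the arm can. A call with a gripper value outside its range is refused whole. The fingers move at their own pace and stop on an object; the grip force is fixed at half the most. Time passes only in rows, so rows that repeat a pose let the fingers close. It gives the time, the measured TCP pose, the force, the opening and the grip force at its end, in the units of the state.
- ctrl.get_obs(): the state, without advancing time (a new reading comes with each control period).
- ctrl.snapshot(name): name is "side" or "top"; returns a dict with "color" (420x560x3 uint8, red, green, blue), "camera_matrix" (3x3 intrinsics, pixels), "k1" (the pictures are not rectified: a ray, as slopes to the right and down, at radius r is drawn at 1 + k1 r^2 times it, then the intrinsics apply), "origin" and "rotation" of the camera in the world. Camera axes: x right, y down, z forward; pixel columns grow to the right and rows downward; lengths in m; the calibration is good to about 2 mm. A picture is of the moment at which its call begins. There is no depth.
- ctrl.close_job(): hands the job in; it is judged then, once.
Trained networks look in a picture, given as the dict that the camera call returned (one of the last four; its "shot" number tells which), for a name from the list of things; names that differ only in an ending like _2 or _b are one class to them, and where a whole thing is asked for, a point or a joint stands for the part that bears it (a point fixed in the world has none). Each returns a list of dicts, best first, with "conf" (0 to 1); they miss things now and then, are a little off and sometimes report something else, mostly with a low value. They report only what shows in the picture. A call takes as long as a camera call.
- ctrl.find_in(picture, name): "bbox" ([left, top, width, height] in pixels, round what is visible of it).
The state is a dict: "clock": time; "joint_pos": joint angles; "qvel": joint speeds; "tau": joint torques, N m; "tool_pos": TCP position; "orientation": TCP orientation; "force": force on the tool from outside, world axes, zero at the start; "moment": the same for the moment, N m; "opening": finger opening in m; "gripper_force": force on a finger pad.
Only numpy, scipy, OpenCV 4.12 (cv2) and the standard library are available. Lean on these libraries where they do the work, as an engineer would, in place of code of your own. Each camera call takes 0.05 s, during which the arm holds its last target. There are 200 camera calls.

## Task

Clear up the mixed parts left on the workshop bench: put both big hex nuts in the blue tray, both ball bearings in the yellow tray and the black socket in the red tray, whatever the colour of the part. In the trays the nuts and bearings lie flat on the tray floor, side by side and not stacked, and the socket stands upright. Set every part down rather than dropping it, and do not knock over the green spray can.

Things in the scene. Friction and masses are not known exactly. Their poses are not given: they have to be found in the camera images.
- nut_plain: big hex nut of bright silver steel, 46 mm across the flats (about 53 over the corners), 24 thick, 30 mm hole, 160 g give or take a third, lying flat; origin: centre of its underside, z up; flats face its own x axis and every 60 degrees from it
- nut_yellow: big hex nut, yellow zinc-plated (brass-coloured), 46 mm across the flats (about 53 over the corners), 24 thick, 30 mm hole, 160 g give or take a third, lying flat; origin: centre of its underside, z up; flats face its own x axis and every 60 degrees from it
- bearing_black: ball bearing with a black face seal between its bright outer and inner rings and a black bore; 52 outside diameter, 15 thick, solid to the touch, 130 g give or take a third, lying flat; origin: centre of its underside, z up; round, its yaw is of no matter
- bearing_orange: ball bearing with an orange face seal between its bright outer and inner rings and a black bore; 52 outside diameter, 15 thick, solid to the touch, 130 g give or take a third, lying flat; origin: centre of its underside, z up; round, its yaw is of no matter
- socket: black impact socket, a round upright dark tube closed at the bottom: 38 mm diameter, 50 high, 28 bore open at the top, 200 g give or take a third, standing; origin: centre of its underside, z up
- tray_blue: blue plastic parts tray, fixed to the bench, open on top, 120 (its x) by 150 (its y), 22 high, walls 4 thick, floor 3 thick (inside 112 by 142, 19 deep); origin: centre of its underside, z up. Room for two parts side by side along its y. Empty at the start. For the nuts
- tray_yellow: yellow plastic parts tray, fixed to the bench, open on top, 120 (its x) by 150 (its y), 22 high, walls 4 thick, floor 3 thick (inside 112 by 142, 19 deep); origin: centre of its underside, z up. Room for two parts side by side along its y. Empty at the start. For the bearings
- tray_red: red plastic parts tray, fixed to the bench, open on top, 120 (its x) by 150 (its y), 22 high, walls 4 thick, floor 3 thick (inside 112 by 142, 19 deep); origin: centre of its underside, z up. Room for two parts side by side along its y. Empty at the start. For the socket
- spray_can: green spray can with a white cap, 52 mm diameter, 155 high, 300 g, standing loose at the left (+y) side of the bench, beyond the trays; to be left standing; origin: centre of its underside, z up

How it is judged (in metres and radians):
At the end, for the whole second after the job is handed in: Nuts in the blue tray, bearings in the yellow, socket in the red: each origin within 50 mm (tray x) and 65 mm (tray y) of the tray centre and under 7 mm above its underside, not tipped over 0.15 rad, released, at rest (under 0.02 m/s); spray can within 0.3 rad of upright (x of nut_plain in the frame of tray_blue between -0.05 and 0.05 m and y of nut_plain in the frame of tray_blue between -0.065 and 0.065 m and z of each of nut_plain, nut_yellow in the frame of tray_blue below 0.007 m and angle between each of nut_plain, nut_yellow, bearing_black, bearing_orange, socket's own z axis and vertical below 0.15 rad and linear speed of each of nut_plain, nut_yellow, bearing_black, bearing_orange, socket below 0.02 m/s and x of nut_yellow in the frame of tray_blue between -0.05 and 0.05 m and y of nut_yellow in the frame of tray_blue between -0.065 and 0.065 m and x of bearing_black in the frame of tray_yellow between -0.05 and 0.05 m and y of bearing_black in the frame of tray_yellow between -0.065 and 0.065 m and z of each of bearing_black, bearing_orange in the frame of tray_yellow below 0.007 m and x of bearing_orange in the frame of tray_yellow between -0.05 and 0.05 m and y of bearing_orange in the frame of tray_yellow between -0.065 and 0.065 m and x of socket in the frame of tray_red between -0.05 and 0.05 m and y of socket in the frame of tray_red between -0.065 and 0.065 m and z of socket in the frame of tray_red below 0.007 m and angle between spray_can's own z axis and vertical below 0.3 rad); the robot touches nothing.
It fails at once if a part is dropped or thrown: it moves at over 0.85 m/s (a fall of more than about 35 mm) with no finger on it ((linear speed of nut_plain above 0.85 m/s and contact force between nut_plain and the fingers below 0.01 N) or (linear speed of nut_yellow above 0.85 m/s and contact force between nut_yellow and the fingers below 0.01 N) or (linear speed of bearing_black above 0.85 m/s and contact force between bearing_black and the fingers below 0.01 N) or (linear speed of bearing_orange above 0.85 m/s and contact force between bearing_orange and the fingers below 0.01 N) or (linear speed of socket above 0.85 m/s and contact force between socket and the fingers below 0.01 N)).
It fails at once if the spray can is knocked over (angle between spray_can's own z axis and vertical above 0.5 rad).
It also fails if it takes over 134 s, if anything falls off the work surface, if the arm or the gripper's body presses on something with over 40 N, if the wrist force passes 120 N, or if a joint passes its speed limit or range.

## Working session

There is one attempt and no reset: what is moved stays moved. The work goes in short steps, Python scripts to look and compute and a tool call to move; the robot and the scene stay as the last step left them, time stands still between calls to the robot, and variables do not carry over. Pictures are saved under pics/ and viewed, at most 14 in all, crops included, and the job is handed in when it is done.

Besides the shell and the picture viewer there is one more tool, called after "Request:" by a JSON object that holds its "name" and its "arguments". play_rows: Moves the arm, as the interface text tells. Its arguments: {"type":"object","properties":{"commands":{"type":"array","items":{"type":"array","items":{"type":"array","items":{"type":"number"}}}}},"required":["commands"]}

```bash
mkdir -p pics; cat > h.py <<'E'
import numpy as np, cv2
from plant import ctrl
from scipy.spatial.transform import Rotation as R
NAMES=["nut_plain","nut_yellow","bearing_black","bearing_orange","socket","tray_blue","tray_yellow","tray_red","spray_can"]
def ray(s,u,v):
    K=np.array(s["camera_matrix"]);d=np.array([s["k1"],0,0,0,0],float)
    p=cv2.undistortPoints(np.array([[[u,v]]],float),K,d)[0,0]
    return np.array(s["origin"]),np.array(s["rotation"])@np.array([p[0],p[1],1])
def at(s,u,v,z):
    o,r=ray(s,u,v);return o+r*(z-o[2])/r[2]
def proj(s,P):
    c=np.array(s["rotation"]).T@(np.array(P)-s["origin"]);K=np.array(s["camera_matrix"])
    a=c[:2]/c[2];a=a*(1+s["k1"]*(a@a));return K[:2,:2]@a+K[:2,2]
def save(s,n,crop=None,k=1):
    im=s["color"][...,::-1]
    if crop: im=im[crop[1]:crop[3],crop[0]:crop[2]]
    cv2.imwrite("pics/"+n,cv2.resize(im,None,fx=k,fy=k,interpolation=cv2.INTER_CUBIC))
E
python3 - <<'E'
from h import *
o=ctrl.get_obs();print(o)
for c in("top","side"):
    s=ctrl.snapshot(c);save(s,c+"0.png",k=1.4)
    print(c,s["origin"],np.round(s["rotation"],3).tolist(),s["camera_matrix"],s["k1"])
    for n in NAMES:
        for d in ctrl.find_in(s,n)[:3]:
            x,y,w,h=d["bbox"];print(n,round(d["conf"],2),np.round(d["bbox"],0),at(s,x+w/2,y+h/2,.02).round(3))
E
```

```text
{'clock': 0.0, 'joint_pos': array([ 9.30553208e+01,  2.05894148e+01,  6.33665337e-01, -1.90503559e-02,
       -7.01351123e+01, -1.65076140e+01]), 'qvel': array([-0.03037956, -0.05532502,  0.02988973, -0.08546019, -0.00584973,
       -0.03580328]), 'tau': array([ 1.87737322e-03, -5.82724893e+01,  2.93054867e+01,  6.99725121e+00,
        6.98770760e-03, -1.58933394e-04]), 'tool_pos': array([0.15693976, 0.65600385, 0.22564803]), 'orientation': array([ 1.79907794e+02, -8.64956688e-03, -1.34587739e+01]), 'force': array([-0.20725148,  0.03535561, -0.07935169]), 'moment': array([ 0.00057014, -0.0215836 ,  0.046401  ]), 'gripper_force': 0.0, 'opening': 0.0874142074251771}
top [0.42912641 0.06871207 1.16915771] [-176.328, -0.152, -89.335] [[504.24492003   0.         273.30060106]
 [  0.         504.24492003 204.95015343]
 [  0.           0.           1.        ]] -0.014826856367085446Traceback (most recent call last):
  File "<stdin>", line 8, in <module>
  File "h.py", line 10, in at
    o,r=ray(s,u,v);return o+r*(z-o[2])/r[2]
                                       ~^^^
IndexError: invalid index to scalar variable.
```

```bash
sed -i 's/np.array(s\["rotation"\])/rot(s)/' h.py; sed -i '4i def rot(s): return R.from_euler("xyz",s["rotation"],degrees=True).as_matrix()' h.py
python3 - <<'E'
from h import *
for c in("top","side"):
    s=ctrl.snapshot(c);save(s,c+"0.png",k=1.4)
    print(c,s["origin"],s["rotation"])
    for n in NAMES:
        for d in ctrl.find_in(s,n)[:3]:
            x,y,w,h=d["bbox"];print(n,round(d["conf"],2),np.round(d["bbox"],0),at(s,x+w/2,y+h/2,.02).round(3))
E
```

```text
top [0.42912641 0.06871207 1.16915771] [-1.76327996e+02 -1.51546370e-01 -8.93346446e+01]
nut_plain 0.59 [157. 254.  19.  20.] [0.365 0.306 0.02 ]
nut_yellow 0.69 [ 83. 165.  41.  29.] [0.556 0.456 0.02 ]
nut_yellow 0.58 [302. 219.  14.  16.] [ 0.454 -0.014  0.02 ]
nut_yellow 0.48 [227. 223.  26.  20.] [0.439 0.142 0.02 ]
bearing_black 0.66 [345. 220.  24.  27.] [ 0.439 -0.125  0.02 ]
bearing_orange 0.79 [413. 251.  28.  24.] [ 0.374 -0.284  0.02 ]
socket 0.56 [298. 219.  17.  18.] [ 0.451 -0.009  0.02 ]
tray_blue 0.71 [161. 129.  74.  64.] [0.603 0.241 0.02 ]
tray_yellow 0.71 [377. 120.  69.  59.] [ 0.635 -0.251  0.02 ]
tray_red 0.87 [269. 105.  68.  57.] [ 0.67 -0.    0.02]
spray_can 0.94 [ 82. 165.  41.  28.] [0.557 0.458 0.02 ]
side [0.29510253 0.77759953 0.69946001] [-133.37813827    0.94840396 -163.88077927]
nut_plain 0.76 [297. 287.  25.  26.] [0.37  0.315 0.02 ]
nut_plain 0.56 [244. 119.  51.  40.] [ 0.627 -0.242  0.02 ]
nut_plain 0.2 [182. 227.  67.  59.] [0.603 0.257 0.02 ]
nut_yellow 0.55 [286. 225.  21.  24.] [0.439 0.15  0.02 ]
bearing_black 0.5 [310. 167.  22.  14.] [ 0.431 -0.104  0.02 ]
bearing_orange 0.57 [340. 139.  16.  12.] [ 0.38  -0.269  0.02 ]
socket 0.6 [301. 182.  15.  25.] [ 0.445 -0.01   0.02 ]
tray_blue 0.96 [182. 229.  65.  55.] [0.603 0.258 0.02 ]
tray_yellow 0.82 [240. 122.  53.  37.] [ 0.63  -0.229  0.02 ]
tray_red 0.62 [200. 168.  56.  45.] [0.659 0.031 0.02 ]
spray_can 0.78 [180. 283.  37.  66.] [0.574 0.409 0.02 ]
```

View pics/top0.png

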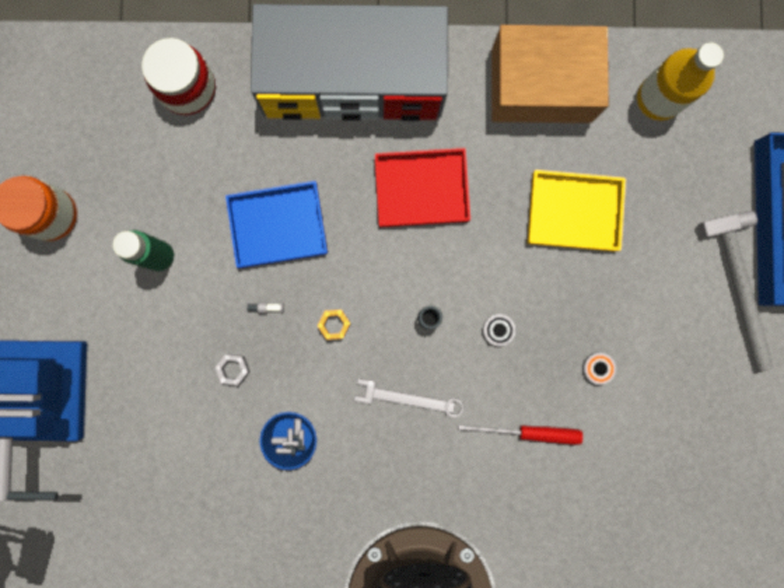

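View pics/side0.png

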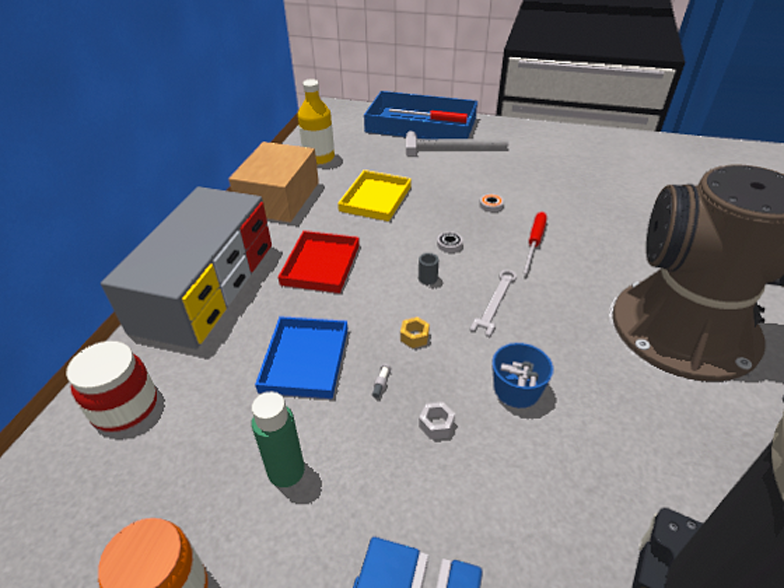

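```bash
cat > fit.py <<'E'
from h import *
from scipy.optimize import minimize
def ring(r,z,n=48): 
    a=np.arange(n)*2*np.pi/n; return np.c_[r*np.cos(a),r*np.sin(a),0*a+z]
def hexa(z):
    a=np.pi/6+np.arange(6)*np.pi/3; r=.023/np.cos(np.pi/6); return np.c_[r*np.cos(a),r*np.sin(a),0*a+z]
def box(z): return np.array([[sx*.06,sy*.075,z] for sx,sy in((1,1),(1,-1),(-1,-1),(-1,1))])
M={"nut":np.r_[hexa(0),hexa(.024)],"bea":np.r_[ring(.026,0),ring(.026,.015)],"soc":np.r_[ring(.019,0),ring(.019,.05)],"tra":np.r_[box(0),box(.022)],"spr":np.r_[ring(.026,0),ring(.026,.125),ring(.02,.155)]}
def mask(s,n,c,rad):
    im=cv2.GaussianBlur(s["color"],(0,0),.6);h=cv2.cvtColor(im,cv2.COLOR_RGB2HSV).astype(int);H,S,V=h[...,0],h[...,1],h[...,2]
    if n=="tray_blue": m=(S>110)&(abs(H-110)<15)
    elif n in("tray_yellow","nut_yellow"): m=(S>90)&(abs(H-25)<12)
    elif n=="tray_red": m=(S>110)&((H<10)|(H>170))
    elif n=="socket": m=V<85
    elif n=="spray_can": m=((S>90)&(abs(H-72)<25))|(V>200)
    elif n=="bearing_orange": m=(V>165)|((S>90)&(H<20))
    else: m=V>165
    w=np.zeros(m.shape,np.uint8);cv2.circle(w,(int(c[0]),int(c[1])),int(rad),1,-1)
    m=(m&(w>0)).astype(np.uint8)
    cs,_=cv2.findContours(m,cv2.RETR_EXTERNAL,cv2.CHAIN_APPROX_NONE)
    k=max(cs,key=cv2.contourArea);return cv2.convexHull(k)[:,0].astype(float),m
def fit(s,n,p0,rad=None,z0=0,sc=8):
    m3=M[n[:3]]; c=proj(s,[p0[0],p0[1],.015]); rad=rad or {"tra":58,"spr":32}.get(n[:3],20)
    hull,_=mask(s,n,c,rad); o=c-60
    A=np.zeros((120*sc,120*sc),np.uint8);cv2.fillPoly(A,[np.round((hull-o+.5)*sc).astype(int)],1)
    A=cv2.dilate(A,np.ones((sc,sc),np.uint8))  # pixel centres -> pixel edges
    def cost(q):
        a=q[2];T=np.array([[np.cos(a),-np.sin(a)],[np.sin(a),np.cos(a)]])
        P=np.c_[m3[:,:2]@T.T+np.array(q[:2]),m3[:,2]+z0]
        h=cv2.convexHull(np.array([proj(s,x) for x in P],np.float32))[:,0]
        B=np.zeros_like(A);cv2.fillPoly(B,[np.round((h-o+.5)*sc).astype(int)],1)
        return 1-(A&B).sum()/(A|B).sum()
    best=None
    for a in ([-.3,0,.3] if n[:3] in("tra","nut") else [0]):
        S=np.array([[p0[0],p0[1],a]]*4)+np.array([[0,0,0],[.01,0,0],[0,.01,0],[0,0,.25]])
        r=minimize(cost,S[0],method="Nelder-Mead",options=dict(initial_simplex=S,maxiter=120,xatol=1e-4,fatol=1e-4))
        if best is None or r.fun<best.fun: best=r
    return best.x,best.fun
E
cat > g.json <<'E'
{"nut_plain":[0.365,0.306],"nut_yellow":[0.439,0.142],"bearing_black":[0.439,-0.125],"bearing_orange":[0.374,-0.284],"socket":[0.448,-0.010],"tray_blue":[0.603,0.241],"tray_yellow":[0.635,-0.251],"tray_red":[0.67,0],"spray_can":[0.55,0.43]}
E
python3 - <<'E'
from fit import *
import json
g=json.load(open("g.json"));out={}
for c in("top","side"):
    s=ctrl.snapshot(c); im=cv2.resize(s["color"][...,::-1],None,fx=3,fy=3,interpolation=cv2.INTER_CUBIC)
    for n in g:
        x,f=fit(s,n,g[n]);print(c,n,x[:2].round(4),"yaw",np.degrees(x[2]).round(1),"1-iou",round(f,3))
        a=x[2];m=M[n[:3]];P=np.c_[m[:,:2]@np.array([[np.cos(a),np.sin(a)],[-np.sin(a),np.cos(a)]])+x[:2],m[:,2]]
        h=cv2.convexHull(np.array([proj(s,p) for p in P],np.float32));cv2.polylines(im,[np.round((h+.5)*3).astype(int)],True,(255,0,255),1)
    if c=="top":cv2.imwrite("pics/fit_top.png",cv2.resize(im[300:840,240:1380],(798,378)))
    else:cv2.imwrite("pics/fit_side.png",im[320:920,450:1150])
E
```

```text
top nut_plain [0.3671 0.3139] yaw -9.1 1-iou 0.056
top nut_yellow [0.4409 0.1467] yaw -2.3 1-iou 0.114
top bearing_black [ 0.4424 -0.1242] yaw 5.8 1-iou 0.463
top bearing_orange [ 0.3743 -0.2975] yaw 10.5 1-iou 0.18
top socket [ 0.4498 -0.0068] yaw 19.0 1-iou 0.196
top tray_blue [0.6045 0.2431] yaw 10.1 1-iou 0.023
top tray_yellow [ 0.6351 -0.2516] yaw -4.6 1-iou 0.058
top tray_red [0.6688 0.0043] yaw 4.5 1-iou 0.04
top spray_can [0.5494 0.4234] yaw -4.6 1-iou 0.403
side nut_plain [0.3611 0.3161] yaw -23.0 1-iou 0.574
side nut_yellow [0.442  0.1424] yaw 3.7 1-iou 0.05
side bearing_black [ 0.4298 -0.0831] yaw -22.5 1-iou 0.804
side bearing_orange [ 0.3645 -0.2255] yaw -32.9 1-iou 0.837
side socket [ 0.4521 -0.0077] yaw -6.2 1-iou 0.14
side tray_blue [0.6062 0.2409] yaw 9.9 1-iou 0.025
side tray_yellow [ 0.635 -0.255] yaw -5.9 1-iou 0.072
side tray_red [0.6707 0.0019] yaw 5.3 1-iou 0.039
side spray_can [0.5542 0.4362] yaw -8.7 1-iou 0.332
```

View pics/fit_top.png

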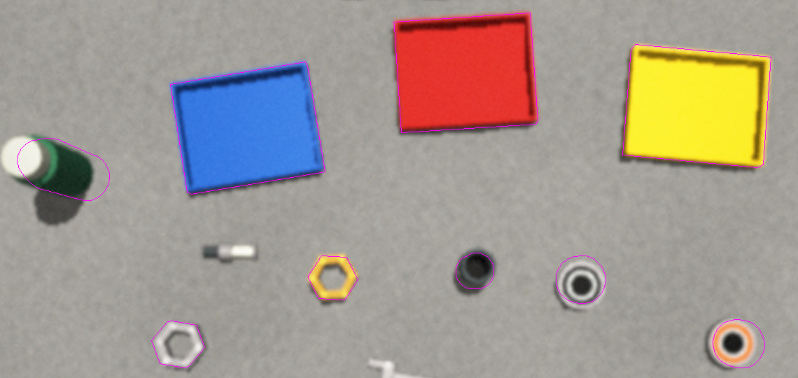

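View pics/fit_side.png

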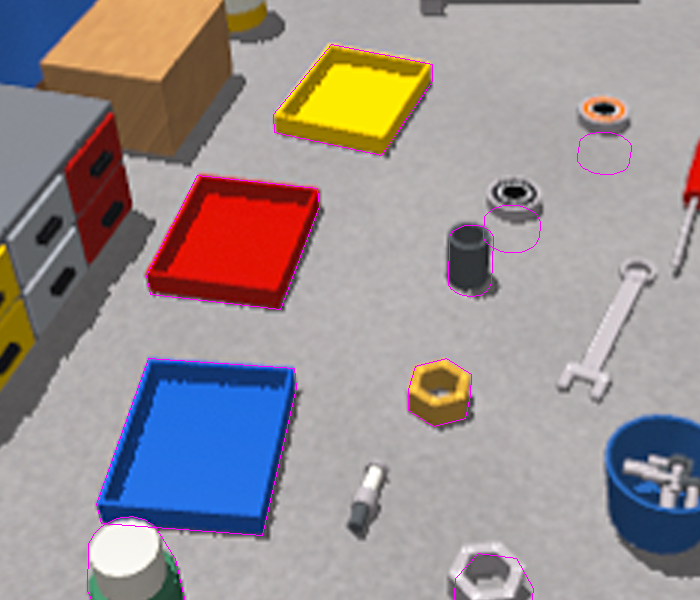

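```bash
cat >> h.py <<'E'
def plan(*wps):
    "wps: (x,y,z,yaw,grip_cm) -> rows relative to the present pose"
    o=ctrl.get_obs();p=np.array(o["tool_pos"]);r0=R.from_euler("xyz",o["orientation"],degrees=True);q=p;y0=o["orientation"][2]
    print("now",p.round(4),np.round(o["orientation"],2),"open",round(o["opening"],4),"F",np.round(o["force"],1),"g",round(float(o["gripper_force"]),1),"t",round(o["clock"],2))
    for x,y,z,w,g in wps:
        t=np.array([x,y,z]);rv=(r0.inv()*R.from_euler("xyz",[180,0,w],degrees=True))
        print(np.round(rv.as_rotvec(),3).tolist()+np.round(r0.inv().apply(t-p)*100,2).tolist()+[g],"rows>=",np.ceil(max(np.linalg.norm(t-q)/.0417,abs((w-y0+180)%360-180)/7.16)+.3))
        q=t;y0=w
E
python3 - <<'E'
from h import *
for c,pts in(("top",{"bb":(357,236),"bo":(429,263)}),("side",{"bb":(321,170),"bo":(351,143)})):
    s=ctrl.snapshot(c);g=s["color"].max(2)
    for k,(u,v) in pts.items():
        w=(g[v-5:v+6,u-6:u+7]);m=np.clip(85-w.astype(float),0,None)
        yy,xx=np.mgrid[v-5:v+6,u-6:u+7];cu,cv=(m*xx).sum()/m.sum(),(m*yy).sum()/m.sum()
        print(c,k,cu,cv,at(s,cu,cv,.015).round(4), (m>0).sum())
    if c=="top":print("bowl",at(s,206,314,.04).round(3),"cab front",at(s,250,85,.0),"box front",at(s,394,87,0),"can base",at(s,115,188,0), "wrench",at(s,260,280,0))
plan((.367,.314,.12,-99.1,7),(.367,.314,.004,-99.1,7))
E
```

```text
top bb 356.463036963037 235.46753246753246 [ 0.4355 -0.1245  0.015 ] 54
top bo 428.5506576608603 262.92676857447566 [ 0.3748 -0.2893  0.015 ] 59
bowl [0.258 0.213 0.04 ] cab front [0.78733464 0.12480128 0.        ] box front [ 0.78698153 -0.21561955  0.        ] can base [0.53941586 0.43575896 0.        ] wrench [0.33071771 0.0950973  0.        ]
side bb 320.95048494129657 170.4037774374681 [ 0.4363 -0.1275  0.015 ] 38
side bo 350.9058500914077 142.44606946983546 [ 0.375  -0.2928  0.015 ] 18
now [0.157  0.6565 0.2266] [180.     0.   -13.45] open 0.0879 F [-0.3 -1.2 -0. ] g 0.0 t 1.3
[0.0, 0.0, 1.495, 28.39, 28.42, 10.66, 7] rows>= 13.0
[0.0, 0.0, 1.495, 28.39, 28.42, 22.26, 7] rows>= 4.0
```

```bash
python3 - <<'E'
from h import *
T=ctrl.snapshot("top");S=ctrl.snapshot("side")
for z in(0,.05,.1,.15,.2):
    print(z,"top corners",at(T,61,244,z)[:2].round(3),at(T,60,314,z)[:2].round(3),"side",at(S,264,384,z)[:2].round(3),at(S,344,405,z)[:2].round(3))
save(S,"sidecrop.png",(200,300,560,420),2.2)
E
```

```text
0 top corners [0.408 0.557] [0.247 0.553] side [0.412 0.494] [0.271 0.491]
0.05 top corners [0.409 0.536] [0.255 0.533] side [0.404 0.515] [0.273 0.512]
0.1 top corners [0.41  0.515] [0.263 0.512] side [0.396 0.535] [0.274 0.532]
0.15 top corners [0.411 0.494] [0.271 0.491] side [0.387 0.555] [0.276 0.552]
0.2 top corners [0.411 0.473] [0.279 0.471] side [0.379 0.575] [0.278 0.573]
```

View pics/sidecrop.png

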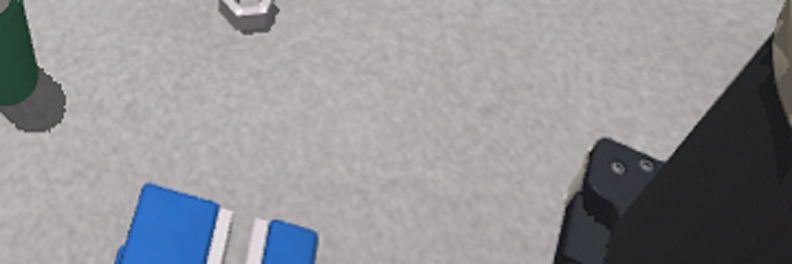

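Request:
{"name": "play_rows", "arguments": {"commands": [[[0,0,0.9,28.39,28.42,0,7],[0,0,0.9,28.39,28.42,0,7],[0,0,0.9,28.39,28.42,0,7],[0,0,0.9,28.39,28.42,0,7],[0,0,0.9,28.39,28.42,0,7],[0,0,0.9,28.39,28.42,0,7],[0,0,0.9,28.39,28.42,0,7],[0,0,0.9,28.39,28.42,0,7]]]}}

```text
clock: 2.07
tool_pos: [0.3319, 0.3704, 0.2269]
orientation: [-180.0, 0.0, -65.4]
force: [1.4, 0.7, 0.1]
opening: 0.0702
gripper_force: 0.0
```

```bash
python3 - <<'E'
from h import *
plan((.367,.314,.12,-99.1,7),(.367,.314,.06,-99.1,7),(.367,.314,.004,-99.1,7))
E
```

```text
now [0.3319 0.3704 0.2269] [-1.7996e+02  3.0000e-02 -6.5430e+01] open 0.0702 F [1.4 0.7 0.1] g 0.0 t 2.07
[-0.0, 0.001, 0.588, 6.6, -0.84, 10.69, 7] rows>= 6.0
[-0.0, 0.001, 0.588, 6.6, -0.83, 16.69, 7] rows>= 2.0
[-0.0, 0.001, 0.588, 6.61, -0.83, 22.29, 7] rows>= 2.0
```

Request:
{"name": "play_rows", "arguments": {"commands": [[[0,0,0.588,6.6,-0.84,10,7],[0,0,0.588,6.6,-0.84,10,7],[0,0,0.588,6.6,-0.84,14,7],[0,0,0.588,6.6,-0.84,16,7],[0,0,0.588,6.6,-0.84,16,7],[0,0,0.588,6.6,-0.84,16,7],[0,0,0.588,6.6,-0.84,16,7],[0,0,0.588,6.6,-0.84,16,7]]]}}

```text
clock: 2.73
tool_pos: [0.3674, 0.3174, 0.0679]
orientation: [-179.9, 0.1, -98.5]
force: [0.0, 0.5, 0.2]
opening: 0.0701
gripper_force: 0.0
```

```bash
python3 - <<'E'
from h import *
plan((.367,.314,.004,-99.1,7),(.367,.314,.004,-99.1,4),(.367,.314,.10,-99.1,4))
E
```

```text
now [0.3674 0.3174 0.0679] [-1.7994e+02  1.2000e-01 -9.8490e+01] open 0.0701 F [0.  0.5 0.2] g 0.0 t 2.73
[-0.001, 0.002, 0.011, 0.35, -0.0, 6.39, 7] rows>= 2.0
[-0.001, 0.002, 0.011, 0.35, -0.0, 6.39, 4] rows>= 1.0
[-0.001, 0.002, 0.011, 0.33, -0.01, -3.21, 4] rows>= 3.0
```

Request:
{"name": "play_rows", "arguments": {"commands": [[[0,0,0.011,0.35,0,3,7],[0,0,0.011,0.35,0,5,7],[0,0,0.011,0.35,0,6.2,7],[0,0,0.011,0.35,0,6.2,7],[0,0,0.011,0.35,0,6.2,4],[0,0,0.011,0.35,0,6.2,4],[0,0,0.011,0.35,0,6.2,4],[0,0,0.011,0.35,0,6.2,4]]]}}

```text
clock: 3.4
tool_pos: [0.3666, 0.3135, 0.0058]
orientation: [-180.0, 0.1, -99.3]
force: [-0.0, 0.2, -0.5]
opening: 0.0487
gripper_force: 0.0
```

```bash
python3 - <<'E'
from h import *
T=R.from_euler("z",10,degrees=True)
for n,y in(("A",.034),("B",-.034)): print(n,T.apply([0,y,0])[:2]+[.6053,.242])
plan((.367,.314,.07,-99.1,4))
E
```

```text
A [0.59939596 0.27548346]
B [0.61120404 0.20851654]
now [0.3666 0.3135 0.0058] [-1.7996e+02  1.3000e-01 -9.9300e+01] open 0.0487 F [-0.   0.2 -0.5] g 0.0 t 3.4
[-0.001, 0.002, -0.004, -0.07, -0.03, -6.42, 4] rows>= 2.0
```

Request:
{"name": "play_rows", "arguments": {"commands": [[[0,0,0,0,0,0,4],[0,0,0,0,0,0,4],[0,0,0,0,0,0,4],[0,0,0,0,0,-2,4],[0,0,0,0,0,-5,4],[0,0,0,0,0,-8,4],[0,0,0,0,0,-8,4],[0,0,0,0,0,-8,4]]]}}

```text
clock: 4.07
tool_pos: [0.3668, 0.3137, 0.0865]
orientation: [-179.9, 0.3, -99.3]
force: [-0.2, 1.1, -2.8]
opening: 0.0456
gripper_force: 29.9
```

```bash
python3 - <<'E'
from h import *
plan((.5994,.2755,.085,-80,4),(.5994,.2755,.05,-80,4))
E
```

```text
now [0.3668 0.3137 0.0865] [-179.93    0.25  -99.33] open 0.0456 F [-0.2  1.1 -2.8] g 29.9 t 4.07
[-0.002, 0.004, -0.337, -0.0, -23.57, 0.18, 4] rows>= 6.0
[-0.002, 0.004, -0.337, 0.01, -23.57, 3.68, 4] rows>= 2.0
```

Request:
{"name": "play_rows", "arguments": {"commands": [[[0,0,-0.1,0,-4,0,4],[0,0,-0.2,0,-8,0,4],[0,0,-0.3,0,-12,0,4],[0,0.004,-0.337,0,-16,0,4],[0,0.004,-0.337,0,-20,0,4],[0,0.004,-0.337,0,-23.57,1,4],[0,0.004,-0.337,0,-23.57,3,4],[0,0.004,-0.337,0,-23.57,3,4]]]}}

```text
clock: 4.73
tool_pos: [0.5977, 0.2714, 0.0486]
orientation: [179.5, -0.4, -80.3]
force: [-1.5, -0.5, -3.4]
opening: 0.0457
gripper_force: 29.9
```

```bash
python3 - <<'E'
from h import *
plan((.5994,.2755,.015,-80,4),(.5994,.2755,.009,-80,4))
E
```

```text
now [0.5977 0.2714 0.0486] [179.53  -0.4  -80.25] open 0.0457 F [-1.5 -0.5 -3.4] g 29.9 t 4.73
[0.008, -0.007, -0.004, -0.4, -0.26, 3.35, 4] rows>= 2.0
[0.008, -0.007, -0.004, -0.4, -0.27, 3.95, 4] rows>= 1.0
```

Request:
{"name": "play_rows", "arguments": {"commands": [[[0,0,0,-0.3,-0.2,0,4],[0,0,0,-0.3,-0.2,1,4],[0,0,0,-0.3,-0.2,2,4],[0,0,0,-0.3,-0.2,3,4],[0,0,0,-0.3,-0.2,3.5,4],[0,0,0,-0.3,-0.2,3.7,4],[0,0,0,-0.3,-0.2,3.7,4],[0,0,0,-0.3,-0.2,3.7,4]]]}}

```text
clock: 5.4
tool_pos: [0.6003, 0.2777, 0.0178]
orientation: [180.0, -0.2, -80.0]
force: [0.3, -0.1, -1.0]
opening: 0.0458
gripper_force: 29.9
```

```bash
python3 - <<'E'
from h import *
plan((.5994,.2755,.0085,-80,4))
E
```

```text
now [0.6003 0.2777 0.0178] [179.98  -0.23 -80.01] open 0.0458 F [ 0.3 -0.1 -1. ] g 29.9 t 5.4
[0.0, -0.004, -0.0, 0.19, 0.13, 0.93, 4] rows>= 1.0
```

Request:
{"name": "play_rows", "arguments": {"commands": [[[0,-0.004,0,0.1,0.1,0.4,4],[0,-0.004,0,0.1,0.1,0.7,4],[0,-0.004,0,0.1,0.1,0.9,4],[0,-0.004,0,0.1,0.1,0.95,4],[0,-0.004,0,0.1,0.1,0.95,4],[0,-0.004,0,0.1,0.1,0.95,4]]]}}

```text
clock: 5.9
tool_pos: [0.5994, 0.2761, 0.0088]
orientation: [180.0, -0.0, -80.0]
force: [-3.1, -1.2, 5.1]
opening: 0.0457
gripper_force: 29.9
```

Request:
{"name": "play_rows", "arguments": {"commands": [[[0,0,0,0,0,0,5.6],[0,0,0,0,0,0,5.6],[0,0,0,0,0,0,5.6],[0,0,0,0,0,0,5.6],[0,0,0,0,0,-2,5.6],[0,0,0,0,0,-5,5.6],[0,0,0,0,0,-8,7],[0,0,0,0,0,-8,7]]]}}

```text
clock: 6.57
tool_pos: [0.6028, 0.2782, 0.0945]
orientation: [-179.5, 0.2, -80.0]
force: [1.0, 0.9, 1.2]
opening: 0.0644
gripper_force: 0.0
```

```bash
python3 - <<'E'
from h import *
plan((.4413,.1447,.085,-89,7),(.4413,.1447,.06,-89,7))
E
```

```text
now [0.6028 0.2782 0.0945] [-179.54    0.19  -79.96] open 0.0644 F [1.  0.9 1.2] g 0.0 t 6.57
[-0.008, 0.004, 0.158, 10.34, 18.24, 0.77, 7] rows>= 6.0
[-0.008, 0.004, 0.158, 10.34, 18.26, 3.27, 7] rows>= 1.0
```

Request:
{"name": "play_rows", "arguments": {"commands": [[[0,0,0.158,10.34,18.2,0.7,7],[0,0,0.158,10.34,18.2,0.7,7],[0,0,0.158,10.34,18.2,0.7,7],[0,0,0.158,10.34,18.2,0.7,7],[0,0,0.158,10.34,18.2,0.7,7],[0,0,0.158,10.34,18.2,3,7],[0,0,0.158,10.34,18.2,3,7],[0,0,0.158,10.34,18.2,3,7]]]}}

```text
clock: 7.23
tool_pos: [0.4383, 0.1429, 0.0584]
orientation: [180.0, -0.0, -89.1]
force: [0.3, 0.9, -0.0]
opening: 0.0702
gripper_force: 0.0
```

```bash
python3 - <<'E'
from h import *
plan((.4413,.1447,.0055,-89,7))
E
```

```text
now [0.4383 0.1429 0.0584] [ 1.7996e+02 -3.0000e-02 -8.9060e+01] open 0.0702 F [ 0.3  0.9 -0. ] g 0.0 t 7.23
[0.001, -0.0, -0.001, -0.18, -0.3, 5.29, 7] rows>= 2.0
```

Request:
{"name": "play_rows", "arguments": {"commands": [[[0,0,0,-0.18,-0.3,2,7],[0,0,0,-0.18,-0.3,4,7],[0,0,0,-0.18,-0.3,4.8,7],[0,0,0,-0.18,-0.3,5.2,7],[0,0,0,-0.18,-0.3,5.2,7],[0,0,0,-0.18,-0.3,5.2,4],[0,0,0,-0.18,-0.3,5.2,4],[0,0,0,-0.18,-0.3,5.2,4]]]}}

```text
clock: 7.9
tool_pos: [0.4416, 0.1452, 0.007]
orientation: [-180.0, 0.0, -89.1]
force: [-0.4, -0.0, -0.2]
opening: 0.0556
gripper_force: 0.0
```

Request:
{"name": "play_rows", "arguments": {"commands": [[[0,0,0,0,0,0,4],[0,0,0,0,0,0,4],[0,0,0,0,0,0,4],[0,0,0,0,0,0,4],[0,0,0,0,0,-3,4],[0,0,0,0,0,-6,4],[0,0,0,0,0,-8,4],[0,0,0,0,0,-8,4]]]}}

```text
clock: 8.57
tool_pos: [0.4431, 0.1462, 0.09]
orientation: [-179.7, 0.2, -89.0]
force: [0.7, 0.0, -1.2]
opening: 0.0467
gripper_force: 29.3
```

```bash
python3 - <<'E'
from h import *
plan((.611,.209,.08,-80,4),(.611,.209,.05,-80,4))
E
```

```text
now [0.4431 0.1462 0.09  ] [-179.73    0.21  -89.04] open 0.0467 F [ 0.7  0.  -1.2] g 29.3 t 8.57
[-0.005, 0.003, -0.158, -6.0, -16.89, 1.1, 4] rows>= 5.0
[-0.005, 0.003, -0.158, -5.99, -16.87, 4.1, 4] rows>= 2.0
```

Request:
{"name": "play_rows", "arguments": {"commands": [[[0,0,-0.05,-1.4,-4,0,4],[0,0,-0.1,-2.8,-8,0,4],[0,0,-0.158,-4.3,-12,0,4],[0,0,-0.158,-5.5,-15.5,0,4],[0,0,-0.158,-6,-16.9,1,4],[0,0,-0.158,-6,-16.9,3,4],[0,0,-0.158,-6,-16.9,4,4],[0,0,-0.158,-6,-16.9,4,4]]]}}

```text
clock: 9.23
tool_pos: [0.6064, 0.2058, 0.0419]
orientation: [179.6, -0.1, -80.1]
force: [-0.5, -0.7, -1.6]
opening: 0.0459
gripper_force: 29.3
```

Request:
{"name": "play_rows", "arguments": {"commands": [[[0,0,0,0,0,0,4],[0,0,0,0,0,0,4],[0,0,0,0,0,0,4]]]}}

```text
clock: 9.48
tool_pos: [0.6094, 0.2078, 0.0474]
orientation: [-179.9, 0.0, -80.0]
force: [-0.0, -0.7, -1.6]
opening: 0.0463
gripper_force: 29.3
```

```bash
python3 - <<'E'
from h import *
plan((.611,.209,.0095,-80,4))
E
```

```text
now [0.6094 0.2078 0.0474] [-1.7994e+02  4.0000e-02 -8.0010e+01] open 0.0463 F [-0.  -0.7 -1.6] g 29.3 t 9.48
[-0.001, 0.001, -0.0, -0.09, -0.18, 3.79, 4] rows>= 2.0
```

Request:
{"name": "play_rows", "arguments": {"commands": [[[0,0,0,-0.09,-0.18,1,4],[0,0,0,-0.09,-0.18,2,4],[0,0,0,-0.09,-0.18,3,4],[0,0,0,-0.09,-0.18,3.4,4],[0,0,0,-0.09,-0.18,3.6,4],[0,0,0,-0.09,-0.18,3.8,4],[0,0,0,-0.09,-0.18,3.8,4],[0,0,0,-0.09,-0.18,3.8,4]]]}}

```text
clock: 10.15
tool_pos: [0.6096, 0.2081, 0.0096]
orientation: [179.9, -0.1, -80.0]
force: [-10.0, -0.8, 19.0]
opening: 0.0462
gripper_force: 29.6
```

Request:
{"name": "play_rows", "arguments": {"commands": [[[0,0,0,0,0,-0.05,5.8],[0,0,0,0,0,-0.05,5.8],[0,0,0,0,0,-0.05,5.8],[0,0,0,0,0,-0.05,5.8],[0,0,0,0,0,-2,5.8],[0,0,0,0,0,-5,5.8],[0,0,0,0,0,-8,7],[0,0,0,0,0,-8,7]]]}}

```text
clock: 10.82
tool_pos: [0.6142, 0.2102, 0.094]
orientation: [-179.6, 0.1, -80.0]
force: [0.9, 0.6, 1.5]
opening: 0.066
gripper_force: 0.0
```

```bash
python3 - <<'E'
from h import *
plan((.4505,-.0075,.105,-90,7),(.4505,-.0075,.075,-90,7))
E
```

```text
now [0.6142 0.2102 0.094 ] [-1.7955e+02  1.2000e-01 -7.9960e+01] open 0.066 F [0.9 0.6 1.5] g 0.0 t 10.82
[-0.008, 0.003, 0.175, 18.58, 19.91, -1.29, 7] rows>= 7.0
[-0.008, 0.003, 0.175, 18.59, 19.93, 1.71, 7] rows>= 2.0
```

Request:
{"name": "play_rows", "arguments": {"commands": [[[0,0,0.05,3,3.5,-1.3,7],[0,0,0.175,18.6,19.9,-1.3,7],[0,0,0.175,18.6,19.9,-1.3,7],[0,0,0.175,18.6,19.9,-1.3,7],[0,0,0.175,18.6,19.9,-1.3,7],[0,0,0.175,18.6,19.9,-1.3,7],[0,0,0.175,18.6,19.9,-1.3,7],[0,0,0.175,18.6,19.9,1.7,7]]]}}

```text
clock: 11.48
tool_pos: [0.447, -0.0109, 0.0749]
orientation: [-179.6, 0.1, -90.1]
force: [1.3, 0.8, -0.6]
opening: 0.0704
gripper_force: 0.0
```

Request:
{"name": "play_rows", "arguments": {"commands": [[[0,0,0,0,0,0,7],[0,0,0,0,0,0,7],[0,0,0,0,0,0,7]]]}}

```text
clock: 11.73
tool_pos: [0.4478, -0.0085, 0.0717]
orientation: [180.0, -0.0, -90.0]
force: [-0.2, 0.2, 1.5]
opening: 0.0701
gripper_force: 0.0
```

```bash
python3 - <<'E'
from h import *
plan((.4505,-.0075,.025,-90,7))
for c in("top","side"):
    s=ctrl.snapshot(c);save(s,c+"1.png",(100,80,460,300) if c=="top" else (120,100,400,310),2.2)
E
```

```text
now [ 0.4478 -0.0085  0.0717] [ 1.7996e+02 -3.0000e-02 -9.0020e+01] open 0.0701 F [-0.2  0.2  1.5] g 0.0 t 11.73
[0.001, -0.0, -0.0, -0.11, -0.27, 4.67, 7] rows>= 2.0
```

View pics/side1.png

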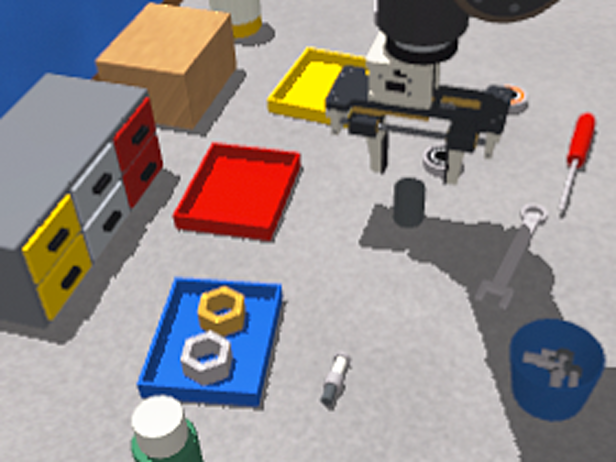

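Both nuts lie flat, side by side in the blue tray at about (205,330). The open fingers straddle the upright socket at (408,200).

Request:
{"name": "play_rows", "arguments": {"commands": [[[0,0,0,-0.11,-0.27,2,7],[0,0,0,-0.11,-0.27,3.5,7],[0,0,0,-0.11,-0.27,4.5,7],[0,0,0,-0.11,-0.27,4.7,7],[0,0,0,-0.11,-0.27,4.7,3.2],[0,0,0,-0.11,-0.27,4.7,3.2],[0,0,0,-0.11,-0.27,4.7,3.2],[0,0,0,-0.11,-0.27,4.7,3.2]]]}}

```text
clock: 12.5
tool_pos: [0.4503, -0.0076, 0.0249]
orientation: [-180.0, 0.0, -90.0]
force: [0.1, 0.1, 0.1]
opening: 0.0488
gripper_force: 0.0
```

Request:
{"name": "play_rows", "arguments": {"commands": [[[0,0,0,0,0,0,3.2],[0,0,0,0,0,0,3.2],[0,0,0,0,0,0,3.2],[0,0,0,0,0,0,3.2],[0,0,0,0,0,0,3.2],[0,0,0,0,0,0,3.2]]]}}

```text
clock: 13.0
tool_pos: [0.4507, -0.0075, 0.0249]
orientation: [-179.9, 0.0, -90.0]
force: [1.5, -0.2, 6.0]
opening: 0.0377
gripper_force: 30.0
```

```bash
python3 - <<'E'
from h import *
plan((.4505,-.0075,.085,-90,3.2),(.655,.003,.085,-85,3.2),(.655,.003,.05,-85,3.2))
E
```

```text
now [ 0.4507 -0.0075  0.0249] [-1.7992e+02  3.0000e-02 -9.0030e+01] open 0.0377 F [ 1.5 -0.2  6. ] g 30.0 t 13.0
[-0.001, 0.0, -0.0, -0.01, 0.01, -6.01, 3.2] rows>= 2.0
[-0.001, 0.0, -0.088, -1.07, -20.44, -5.98, 3.2] rows>= 6.0
[-0.001, 0.0, -0.088, -1.06, -20.43, -2.48, 3.2] rows>= 2.0
```

Request:
{"name": "play_rows", "arguments": {"commands": [[[0,0,0,0,0,-3,3.2],[0,0,0,0,0,-6,3.2],[0,0,-0.03,-0.2,-4,-6,3.2],[0,0,-0.06,-0.4,-8,-6,3.2],[0,0,-0.088,-0.6,-12,-6,3.2],[0,0,-0.088,-0.8,-16,-6,3.2],[0,0,-0.088,-1.07,-20.4,-6,3.2],[0,0,-0.088,-1.07,-20.4,-6,3.2]]]}}

```text
clock: 13.67
tool_pos: [0.6594, 0.0027, 0.0823]
orientation: [-180.0, -0.1, -85.0]
force: [2.3, -0.4, -0.9]
opening: 0.0377
gripper_force: 30.0
```

Request:
{"name": "play_rows", "arguments": {"commands": [[[0,0,0,0,0,1,3.2],[0,0,0,0,0,2,3.2],[0,0,0,0,0,3,3.2],[0,0,0,0,0,4,3.2],[0,0,0,0,0,4,3.2],[0,0,0,0,0,4,3.2],[0,0,0,0,0,4,3.2]]]}}

```text
clock: 14.25
tool_pos: [0.6536, 0.0027, 0.0445]
orientation: [180.0, -0.0, -85.0]
force: [1.2, -0.0, -2.4]
opening: 0.0378
gripper_force: 30.0
```

```bash
python3 - <<'E'
from h import *
plan((.655,.003,.0278,-85,3.2))
E
```

```text
now [0.6536 0.0027 0.0445] [179.99  -0.   -84.99] open 0.0378 F [ 1.2 -0.  -2.4] g 30.0 t 14.25
[0.0, -0.0, 0.0, -0.02, -0.14, 1.67, 3.2] rows>= 1.0
```

Request:
{"name": "play_rows", "arguments": {"commands": [[[0,0,0,0,-0.1,0.6,3.2],[0,0,0,0,-0.1,1.2,3.2],[0,0,0,0,-0.1,1.5,3.2],[0,0,0,0,-0.1,1.65,3.2],[0,0,0,0,-0.1,1.65,3.2],[0,0,0,0,-0.1,1.65,3.2]]]}}

```text
clock: 14.75
tool_pos: [0.6544, 0.0026, 0.028]
orientation: [179.9, -0.0, -85.0]
force: [-3.5, 0.9, 3.6]
opening: 0.0381
gripper_force: 30.0
```

Request:
{"name": "play_rows", "arguments": {"commands": [[[0,0,0,0,0,0,5.5],[0,0,0,0,0,0,5.5],[0,0,0,0,0,0,5.5],[0,0,0,0,0,0,5.5],[0,0,0,0,0,0,5.5],[0,0,0,0,0,-3,5.5],[0,0,0,0,0,-6,7],[0,0,0,0,0,-7,7]]]}}

```text
clock: 15.42
tool_pos: [0.657, 0.0029, 0.1018]
orientation: [-179.7, -0.0, -85.0]
force: [1.1, -0.3, 0.5]
opening: 0.0636
gripper_force: 0.0
```

```bash
python3 - <<'E'
from h import *
plan((.436,-.126,.105,-95,7),(.436,-.126,.06,-95,7))
E
```

```text
now [0.657  0.0029 0.1018] [-1.7974e+02 -1.0000e-02 -8.4960e+01] open 0.0636 F [ 1.1 -0.3  0.5] g 0.0 t 15.42
[-0.005, 0.0, 0.175, 10.9, 23.14, -0.43, 7] rows>= 7.0
[-0.005, 0.0, 0.175, 10.9, 23.16, 4.07, 7] rows>= 2.0
```

Request:
{"name": "play_rows", "arguments": {"commands": [[[0,0,0.05,1,2,-1,7],[0,0,0.175,10.9,23.14,-0.4,7],[0,0,0.175,10.9,23.14,-0.4,7],[0,0,0.175,10.9,23.14,-0.4,7],[0,0,0.175,10.9,23.14,-0.4,7],[0,0,0.175,10.9,23.14,-0.4,7],[0,0,0.175,10.9,23.14,1,7],[0,0,0.175,10.9,23.14,4,7]]]}}

```text
clock: 16.08
tool_pos: [0.4315, -0.1275, 0.0602]
orientation: [-179.7, 0.1, -95.1]
force: [1.7, 1.0, -0.6]
opening: 0.07
gripper_force: 0.0
```

Request:
{"name": "play_rows", "arguments": {"commands": [[[0,0,0,0,0,0,7],[0,0,0,0,0,0,7],[0,0,0,0,0,0,7]]]}}

```text
clock: 16.33
tool_pos: [0.435, -0.1258, 0.0586]
orientation: [-180.0, -0.0, -95.0]
force: [-0.1, 0.7, 0.4]
opening: 0.0696
gripper_force: 0.0
```

```bash
python3 - <<'E'
from h import *
plan((.436,-.126,.0035,-95,7))
E
```

```text
now [ 0.435  -0.1258  0.0586] [-1.7999e+02 -2.0000e-02 -9.5000e+01] open 0.0696 F [-0.1  0.7  0.4] g 0.0 t 16.33
[-0.0, -0.0, 0.0, 0.01, -0.1, 5.51, 7] rows>= 2.0
```

Request:
{"name": "play_rows", "arguments": {"commands": [[[0,0,0,0,-0.1,2,7],[0,0,0,0,-0.1,4,7],[0,0,0,0,-0.1,5,7],[0,0,0,0,-0.1,5.4,7],[0,0,0,0,-0.1,5.4,4.6],[0,0,0,0,-0.1,5.4,4.6],[0,0,0,0,-0.1,5.4,4.6],[0,0,0,0,-0.1,5.4,4.6]]]}}

```text
clock: 17.0
tool_pos: [0.4356, -0.1259, 0.0047]
orientation: [-179.9, 0.0, -95.0]
force: [-0.7, 1.9, 2.2]
opening: 0.0512
gripper_force: 30.0
```

Request:
{"name": "play_rows", "arguments": {"commands": [[[0,0,0,0,0,0,4.6],[0,0,0,0,0,0,4.6],[0,0,0,0,0,0,4.6],[0,0,0,0,0,0,4.6]]]}}

```text
clock: 17.33
tool_pos: [0.4356, -0.1259, 0.0046]
orientation: [-179.9, 0.0, -95.0]
force: [-0.1, 2.2, 7.7]
opening: 0.051
gripper_force: 30.0
```

```bash
python3 - <<'E'
from h import *
plan((.436,-.126,.07,-95,4.6),(.638,-.219,.07,-95,4.6),(.638,-.219,.03,-95,4.6))
E
```

```text
now [ 0.4356 -0.1259  0.0046] [-1.7992e+02  2.0000e-02 -9.5020e+01] open 0.051 F [-0.1  2.2  7.7] g 30.0 t 17.33
[-0.001, 0.0, -0.0, 0.0, -0.05, -6.54, 4.6] rows>= 2.0
[-0.001, 0.0, -0.0, 7.5, -20.99, -6.51, 4.6] rows>= 6.0
[-0.001, 0.0, -0.0, 7.5, -20.98, -2.51, 4.6] rows>= 2.0
```

Request:
{"name": "play_rows", "arguments": {"commands": [[[0,0,0,0,0,-3,4.6],[0,0,0,0,0,-6.5,4.6],[0,0,0,1.4,-4,-6.5,4.6],[0,0,0,2.8,-8,-6.5,4.6],[0,0,0,4.2,-12,-6.5,4.6],[0,0,0,5.6,-16,-6.5,4.6],[0,0,0,7.5,-21,-6.5,4.6],[0,0,0,7.5,-21,-6.5,4.6]]]}}

```text
clock: 18.0
tool_pos: [0.6414, -0.2217, 0.0682]
orientation: [-179.9, -0.1, -95.1]
force: [1.3, -0.8, -0.7]
opening: 0.0513
gripper_force: 30.0
```

Request:
{"name": "play_rows", "arguments": {"commands": [[[0,0,0,0,0,1.5,4.6],[0,0,0,0,0,3,4.6],[0,0,0,0,0,4,4.6],[0,0,0,0,0,4,4.6],[0,0,0,0,0,4,4.6],[0,0,0,0,0,4,4.6]]]}}

```text
clock: 18.5
tool_pos: [0.6375, -0.2192, 0.0294]
orientation: [-180.0, -0.0, -95.0]
force: [0.2, 0.3, -1.1]
opening: 0.051
gripper_force: 30.0
```

```bash
python3 - <<'E'
from h import *
plan((.638,-.219,.0075,-95,4.6))
E
```

```text
now [ 0.6375 -0.2192  0.0294] [-1.7999e+02 -2.0000e-02 -9.5020e+01] open 0.051 F [ 0.2  0.3 -1.1] g 30.0 t 18.5
[-0.0, -0.0, -0.0, -0.03, -0.04, 2.19, 4.6] rows>= 1.0
```

Request:
{"name": "play_rows", "arguments": {"commands": [[[0,0,0,0,0,0.8,4.6],[0,0,0,0,0,1.4,4.6],[0,0,0,0,0,1.9,4.6],[0,0,0,0,0,2.15,4.6],[0,0,0,0,0,2.15,4.6],[0,0,0,0,0,2.15,4.6]]]}}

```text
clock: 19.0
tool_pos: [0.6369, -0.2191, 0.0076]
orientation: [179.9, -0.0, -95.0]
force: [-3.4, 2.2, 6.0]
opening: 0.0511
gripper_force: 30.0
```

Request:
{"name": "play_rows", "arguments": {"commands": [[[0,0,0,0,0,0,5.8],[0,0,0,0,0,0,5.8],[0,0,0,0,0,0,5.8],[0,0,0,0,0,0,5.8],[0,0,0,0,0,-2,5.8],[0,0,0,0,0,-5,5.8],[0,0,0,0,0,-8,7],[0,0,0,0,0,-8,7]]]}}

```text
clock: 19.67
tool_pos: [0.641, -0.2202, 0.0936]
orientation: [-179.5, -0.1, -95.0]
force: [2.7, -0.2, 1.1]
opening: 0.0659
gripper_force: 0.0
```

```bash
python3 - <<'E'
from h import *
plan((.375,-.291,.09,-95,7),(.375,-.291,.06,-95,7))
E
```

```text
now [ 0.641  -0.2202  0.0936] [-1.795e+02 -9.000e-02 -9.497e+01] open 0.0659 F [ 2.7 -0.2  1.1] g 0.0 t 19.67
[-0.009, -0.002, 0.001, 9.36, 25.89, 0.16, 7] rows>= 7.0
[-0.009, -0.002, 0.001, 9.35, 25.92, 3.16, 7] rows>= 2.0
```

Request:
{"name": "play_rows", "arguments": {"commands": [[[0,0,0,9.36,25.9,0,7],[0,0,0,9.36,25.9,0,7],[0,0,0,9.36,25.9,0,7],[0,0,0,9.36,25.9,0,7],[0,0,0,9.36,25.9,0,7],[0,0,0,9.36,25.9,0,7],[0,0,0,9.36,25.9,1,7],[0,0,0,9.36,25.9,3,7]]]}}

```text
clock: 20.33
tool_pos: [0.3675, -0.2904, 0.0588]
orientation: [-179.9, -0.0, -95.2]
force: [0.6, -0.4, -1.2]
opening: 0.0703
gripper_force: 0.0
```

Request:
{"name": "play_rows", "arguments": {"commands": [[[0,0,0,0,0,0,7],[0,0,0,0,0,0,7],[0,0,0,0,0,0,7]]]}}

```text
clock: 20.58
tool_pos: [0.3722, -0.29, 0.0579]
orientation: [180.0, -0.0, -95.0]
force: [-0.4, -1.3, 0.1]
opening: 0.0701
gripper_force: 0.0
```

```bash
python3 - <<'E'
from h import *
plan((.375,-.291,.0045,-95,7))
E
```

```text
now [ 0.3722 -0.29    0.0579] [ 1.8e+02 -3.0e-02 -9.5e+01] open 0.0701 F [-0.4 -1.3  0.1] g 0.0 t 20.58
[0.0, -0.001, 0.0, 0.08, -0.29, 5.34, 7] rows>= 2.0
```

Request:
{"name": "play_rows", "arguments": {"commands": [[[0,0,0,0.08,-0.29,2,7],[0,0,0,0.08,-0.29,4,7],[0,0,0,0.08,-0.29,5,7],[0,0,0,0.08,-0.29,5.3,7],[0,0,0,0.08,-0.29,5.3,4.6],[0,0,0,0.08,-0.29,5.3,4.6],[0,0,0,0.08,-0.29,5.3,4.6],[0,0,0,0.08,-0.29,5.3,4.6]]]}}

```text
clock: 21.25
tool_pos: [0.3747, -0.2909, 0.0051]
orientation: [-179.9, -0.0, -95.0]
force: [-0.2, 1.1, 1.1]
opening: 0.0508
gripper_force: 30.0
```

Request:
{"name": "play_rows", "arguments": {"commands": [[[0,0,0,0,0,0,4.6],[0,0,0,0,0,0,4.6],[0,0,0,0,0,0,4.6],[0,0,0,0,0,0,4.6]]]}}

```text
clock: 21.58
tool_pos: [0.3746, -0.291, 0.0051]
orientation: [-179.9, -0.0, -95.0]
force: [0.2, 2.4, 6.5]
opening: 0.0512
gripper_force: 30.0
```

```bash
python3 - <<'E'
from h import *
plan((.375,-.291,.07,-95,4.6),(.632,-.287,.07,-95,4.6),(.632,-.287,.03,-95,4.6))
E
```

```text
now [ 0.3746 -0.291   0.0051] [-1.7993e+02 -3.0000e-02 -9.5020e+01] open 0.0512 F [0.2 2.4 6.5] g 30.0 t 21.58
[-0.001, -0.001, -0.0, 0.0, -0.04, -6.49, 4.6] rows>= 2.0
[-0.001, -0.001, -0.0, -2.64, -25.61, -6.46, 4.6] rows>= 7.0
[-0.001, -0.001, -0.0, -2.65, -25.6, -2.46, 4.6] rows>= 2.0
```

Request:
{"name": "play_rows", "arguments": {"commands": [[[0,0,0,0,0,-3,4.6],[0,0,0,0,0,-6.5,4.6],[0,0,0,-0.4,-4,-6.5,4.6],[0,0,0,-0.8,-8,-6.5,4.6],[0,0,0,-1.3,-12,-6.5,4.6],[0,0,0,-1.7,-16,-6.5,4.6],[0,0,0,-2.1,-20,-6.5,4.6],[0,0,0,-2.64,-24,-6.5,4.6]]]}}

```text
clock: 22.25
tool_pos: [0.6166, -0.2855, 0.069]
orientation: [179.9, 0.0, -95.1]
force: [0.5, -0.6, -1.8]
opening: 0.0509
gripper_force: 30.0
```

Request:
{"name": "play_rows", "arguments": {"commands": [[[0,0,0,0,-1.6,0,4.6],[0,0,0,0,-1.6,1,4.6],[0,0,0,0,-1.6,3,4.6],[0,0,0,0,-1.6,3.8,4.6],[0,0,0,0,-1.6,3.8,4.6],[0,0,0,0,-1.6,3.8,4.6],[0,0,0,0,-1.6,3.8,4.6]]]}}

```text
clock: 22.83
tool_pos: [0.6312, -0.2873, 0.032]
orientation: [-180.0, -0.0, -95.0]
force: [-0.2, 0.6, -1.1]
opening: 0.0508
gripper_force: 30.0
```

```bash
python3 - <<'E'
from h import *
plan((.632,-.287,.008,-95,4.6))
E
```

```text
now [ 0.6312 -0.2873  0.032 ] [-1.7999e+02 -3.0000e-02 -9.5040e+01] open 0.0508 F [-0.2  0.6 -1.1] g 30.0 t 22.83
[-0.0, -0.0, -0.001, -0.04, -0.08, 2.4, 4.6] rows>= 1.0
```

Request:
{"name": "play_rows", "arguments": {"commands": [[[0,0,0,0,-0.05,0.8,4.6],[0,0,0,0,-0.05,1.6,4.6],[0,0,0,0,-0.05,2.1,4.6],[0,0,0,0,-0.05,2.38,4.6],[0,0,0,0,-0.05,2.38,4.6],[0,0,0,0,-0.05,2.38,4.6]]]}}

```text
clock: 23.33
tool_pos: [0.6311, -0.2869, 0.0081]
orientation: [179.9, -0.0, -95.0]
force: [-2.9, 2.1, 8.6]
opening: 0.051
gripper_force: 30.0
```

Request:
{"name": "play_rows", "arguments": {"commands": [[[0,0,0,0,0,0,5.8],[0,0,0,0,0,0,5.8],[0,0,0,0,0,0,5.8],[0,0,0,0,0,0,5.8],[0,0,0,0,0,-2,5.8],[0,0,0,0,0,-5,5.8],[0,0,0,0,0,-8,5.8],[0,0,0,0,0,-12,5.8]]]}}

```text
clock: 24.0
tool_pos: [0.6302, -0.2866, 0.126]
orientation: [179.7, 0.0, -95.1]
force: [0.8, 0.4, -0.5]
opening: 0.058
gripper_force: 0.0
```

Request:
{"name": "play_rows", "arguments": {"commands": [[[0,0,0,0,0,-4,5.8],[0,0,0,0,5,-7,5.8],[0,0,0,0,10,-7,5.8],[0,0,0,0,16,-7,5.8],[0,0,0,0,20,-7,5.8],[0,0,0,0,20,-7,5.8],[0,0,0,0,20,-7,5.8],[0,0,0,0,20,-7,5.8]]]}}

```text
clock: 24.67
tool_pos: [0.4309, -0.2695, 0.1984]
orientation: [-179.9, -0.0, -95.1]
force: [0.6, -0.5, 0.2]
opening: 0.0578
gripper_force: 0.0
```

```bash
python3 - <<'E'
from h import *
s=ctrl.snapshot("top");save(s,"top_end.png",(60,80,460,300),1.9)
s=ctrl.snapshot("side");save(s,"side_end.png",(120,80,400,310),2.4)
E
```

```text
(no output)
```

View pics/top_end.png

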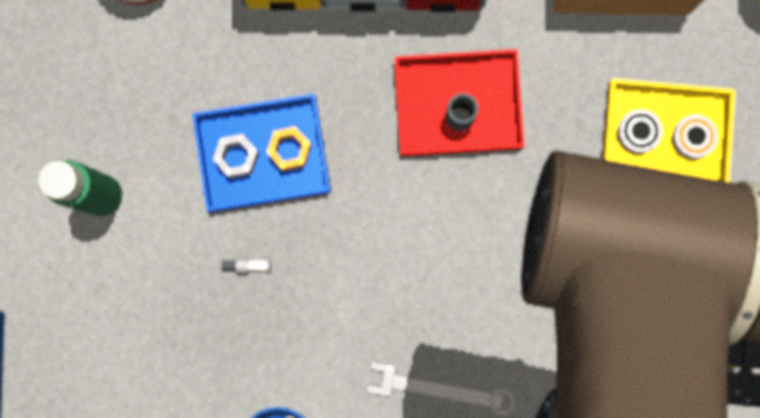

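View pics/side_end.png

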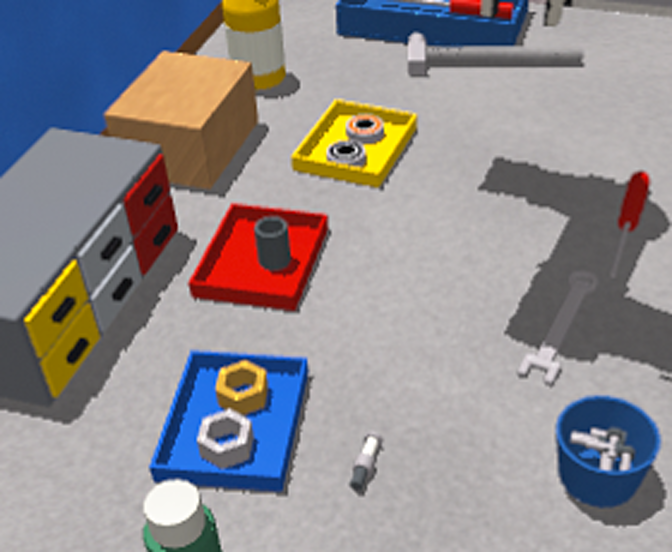

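Top view: the nuts lie flat in blue (235,156 and 289,150), the socket stands in red (462,112), and the bearings lie flat in yellow (641,130 and 695,135). The can is upright at (80,185), and the side view agrees.

```bash
python3 -c "
from plant import ctrl
print(ctrl.close_job())"
```

```text
the job is handed in; nothing more can be done
None
```

The job is handed in at about 25 s of the 134 s allowed: both nuts are in the blue tray, both bearings in the yellow and the socket upright in the red, with the spray can still standing; the final pictures confirm this, but no verdict came back.

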